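# Uncap a lens block and hold it into the bonding jig's corner

### The job

Lift the loose dust cap off the lens block's barrel and stand it, open side down, in the round cap nest. Then set the block down in the bonding jig, tall side flat against the long fence and one end up against the short stop, and keep it pressed with one slanting push, down on the bed and into the fence at once, firmly (roughly 15 N each way). Finish while still pressing, and leave the other loose things on the bench where they are.

Things in the scene. Friction and masses are not known exactly. Their poses are not given: they have to be found in the camera images.
- lens_block: Stepped aluminium block, loose, 0.4 kg, 64 (x) x 100 (y) mm. Origin: centre of its underside, z up. x -32 to -8 mm: low step, 14 mm high; x -8 to +32: tall part, 34 mm high; the riser between them faces -x. Its +x face goes to the fence. An upright black lens barrel, 30 mm across, 14 mm high, stands on the tall part at x +12, y 0
- barrel_top (a point): Centre of the top of the block's lens barrel, 48 mm above the block's underside; axes as the block's
- dust_cap: Round black plastic cap, 39 mm across, 20 mm high, 20 g, ribbed side, flat closed top; hollow below (34 mm across, 13 mm deep). Origin: centre of its lower rim, z up. It sits loosely over the barrel with 2 mm play all round, its rim 1 mm above the block's tall part, and lifts straight off
- nest_floor (a point): Middle of the floor of the fixed round grey cap nest, 6 mm above the bench. The recess is 53 mm across and 10 mm deep, the nest 78 mm across and 16 mm high; a seated cap stands 10 mm out of it
- jig: Bonding jig fixed to the bench: flat bed with a long fence along its +x edge and a short stop at its +y edge. Origin: under the middle of the bed, at bench height. +x points to the fence, +y to the stop. The seated block has its x axis along the jig's x and its origin at x +32, y +14, z +10 mm in this frame
- jig_corner (a point): Inner corner on top of the bed, where the planes of the fence's and the stop's inner faces meet; axes as the jig's. The steel stop is 16 mm thick, stands 26 mm above the bed, inner face at jig y = +64 mm, from jig x = -20 to +45 mm
- jig_bed: The jig's flat bed plate with a slick low-friction coating (friction about 0.15), 160 x 160 mm, its top 10 mm above the bench (same origin and axes as the jig)
- jig_fence: The jig's long steel fence, rigid, 16 mm thick, 160 mm long, 26 mm high above the bed; its inner face is at jig x = +64 mm (same origin and axes as the jig)
- platen (a point): Middle of the top of the fixed white round platen, about 200 mm across, 165 mm above the bench, that overhangs the front of the load station at the right: the highest thing near the work, to be kept clear of. The station behind and right of it is about 100 mm high
- collar: Bystander: loose light grey ring, 58 mm across, 14 mm high, at the front of the bench. Origin: centre of its underside
- marker: Bystander: loose white marker pen with a cap, 134 mm long (its y), 12 mm thick, at the front of the bench. Origin: under its middle
Mind the look-alikes: they are no part of the job. Of the things that look like the dust_cap, the largest one is meant.

How it is judged:
On the way, in this order (a step that is already met when the one before it is completed fails the run):
1. the dust cap stands in the nest, let go (horizontal distance between dust_cap and nest_floor below 0.01 m and z of dust_cap in the frame of nest_floor below 0.003 m and angle between dust_cap's own z axis and vertical below 0.12 rad and contact force between the fingers and dust_cap below 0.1 N), for 0.2 s.
2. the block lies in the jig, against the fence and the stop (x of barrel_top in the frame of jig_corner above -0.023 m and y of lens_block in the frame of jig_corner above -0.0535 m and z of lens_block in the frame of jig_corner below 0.003 m and angle between the x axis of lens_block and the x axis of jig, either way round below 0.05 rad and angle between lens_block's own z axis and vertical below 0.05 rad), for 0.2 s.
At the end, for the whole second after the job is handed in: Cap upright in the nest (10 mm off centre, 3 mm off its floor at most), let go. Block flat on the bed (3 mm), square (0.05 rad), tall side to the fence (3 mm), end within 3.5 mm of the stop, still, the fingers pressing it: over 5 N on the fence and over 10 N on the bed (all of step 1 and all of step 2 and contact force between lens_block and jig_fence above 5 N and contact force between lens_block and jig_bed above 10 N and contact force between the fingers and lens_block above 5 N and linear speed of lens_block below 0.01 m/s); the arm keeps its last pose, push and grip.
It fails at once if the loose collar or marker is shifted by more than 30 mm (distance of any of collar, marker from where it was at the start of the episode above 0.03 m).
It fails at once if the block is pressed brutally, with over 90 N on fence or bed (contact force between lens_block and jig_fence above 90 N or contact force between lens_block and jig_bed above 90 N).
It also fails if it takes over 72 s, if anything falls off the work surface, if the arm or the gripper's body presses on something with over 40 N, if the wrist force passes 120 N, or if a joint passes its speed limit or range.

### The arm

A 7-joint arm with a two-finger parallel gripper is mounted at the origin on a cart in front of the work surface, level with it; the furniture and walls round the work are solid. World frame = base frame: x ahead of the robot, y to its left, z up, the work surface at z = 0. Lengths are in m, angles in rad, forces in N, time in s.
With the tool pointing down it reaches from about 0.4 to 0.85 m from the base axis. Payload 10.4 kg.
Tool frame: the origin (TCP) lies at the very end of the fingers, on their centre line; the grasp point (between the pads) lies r.tcp_to_grasp behind it (r.tcp_to_grasp is the distance from the TCP to the grasp point, in m); z points along the fingers, y is the line along which they close (so a half turn about z gives the same grasp; the last joint's range is limited). The gripper opens to 87 mm and grips with 3 to 60 N. Pads are 19 mm wide; open, the fingers measure 117 mm over their backs; the gripper's body (75 mm by 190 mm) begins 51 mm behind the grasp point.
Start: joints at [-1.179, 0.332, -0.065, 1.46, 0.022, 1.35, -0.088], TCP at [0.252, 0.572, 0.223] pointing down, gripper open.
Joint ranges: [-2.6, 2.6], [-0.5, 2.12], [-1.47, 1.34], [0.16, 2.42], [-1.27, 4.41], [0.06, 2.06], [-2.6, 2.6]. Speed limits (rad/s): [2.22, 2.22, 2.79, 2.79, 3.14, 3.14, 3.14].

### API

Orientations are given as a unit quaternion [x, y, z, w].
In Python, from bench import monitor, cams, ticket, r gives the robot as it stands.
- The arm moves only by the shell command python3 -m crank 'ROWS' [OPENING] [FORCE]. ROWS is a JSON object whose one key "steps" holds a list of rows, each a list of 2 entries, a list of its own where there are three numbers: the shift along the world's x, y, z in units of 25 mm (1.0 is 25 mm), then the turn, a rotation vector about the world's x, y, z in units of 5 degrees (1.0 is 5 degrees). In form: {"steps": [[[x, y, z], [ax, ay, az]], ...]}. A call has 1 to 10 rows; each row shifts and turns the commanded pose from where the row before left it; what a row does not reach is not made up. A row lasts 1/12 s, in which the tool goes at most 41.7 mm and 7.16 degrees, less where a joint would pass 70% of its speed; a pose out of reach is approached as far as the arm can. A call is refused whole if a number of a shift passes 1 or a number of a turn 1, either way. A call with a gripper value outside its range is refused whole. OPENING is the finger opening in mm, from 0 to 87, set as the call begins (- or left out, the last holds). The fingers move at their own pace and stop on an object; FORCE is the grip in N (left out, the last holds). Time passes only in rows, so rows that do not move let the fingers close. It gives the time, the measured TCP pose, the force, the opening and the grip force at its end, in the units of the state.
- monitor.read_state(): the state, without advancing time (a new reading comes with each control period).
- cams.camera(name): name is "scene" or "top"; returns a dict with "pixels" (420x560x3 uint8, blue, green, red), "z_map" (420x560 float32, m along the optical axis (not along the pixel's ray), 0 where there is no reading), "vfov" (degrees; the focal length in pixels is half the picture's height over the tangent of half this angle, whatever the lens; pixels are square), "cx", "cy" (the principal point, pixels), "T" (4x4, takes a point from camera to world coordinates). Camera axes: x right, y up, looking along -z (the intrinsics and any distortion apply to the point x, -y, -z); pixel columns grow to the right and rows downward; lengths in m; the calibration is good to about 2 mm. A picture is of the moment at which its call begins.
- ticket.close_job(): hands the job in; it is judged then, once.
The state is a dict: "time": time; "joint_positions": joint angles; "joint_vel": joint speeds; "joint_torque": joint torques, N m; "ee_pos": TCP position; "eef_rot": TCP orientation; "ft_force": force on the tool from outside, world axes, zero at the start; "torque": the same for the moment, N m; "width": finger opening in m; "grip_force": force on a finger pad.
Only numpy, scipy, OpenCV 4.12 (cv2) and the standard library are available. Lean on these libraries where they do the work, as an engineer would, in place of code of your own. Each camera call takes 0.05 s, during which the arm holds its last target. There are 200 camera calls.

## Working session

There is one attempt and no reset: what is moved stays moved. The work goes in short steps, Python scripts to look and compute and a shell command to move; the robot and the scene stay as the last step left them, time stands still between calls to the robot, and variables do not carry over. Pictures are saved under pics/ and viewed, at most 10 in all, crops included, and the job is handed in when it is done.

```bash
ls; mkdir -p pics; python3 - <<'E'
from bench import monitor,cams,r
import cv2,numpy as np
print(monitor.read_state(), r.tcp_to_grasp)
for n in("scene","top"):
    c=cams.camera(n); cv2.imwrite(f"pics/{n}0.png",c["pixels"]); np.savez(f"pics/{n}0.npz",**c)
    print(n,{k:v for k,v in c.items() if k not in("pixels","z_map")}, (c["z_map"]>0).mean())
E
```

```text
pics
{'time': 0.0, 'joint_positions': array([-1.17862563,  0.33291161, -0.06472865,  1.4609381 ,  0.02157455,
        1.34985671, -0.0884833 ]), 'joint_vel': array([-0.001781  , -0.00111899, -0.00149878, -0.000292  ,  0.00147891,
       -0.00028792,  0.00053319]), 'joint_torque': array([-9.65161853e-04, -6.23255253e+01,  2.40183261e-02, -3.89900208e+01,
       -6.14945032e-02,  3.96586081e-02,  2.04140911e-04]), 'ee_pos': array([0.25169211, 0.57167117, 0.2217307 ]), 'eef_rot': array([ 2.05873007e-01,  9.78578459e-01, -6.97430218e-04, -1.31920101e-04]), 'ft_force': array([0.33656955, 0.62268185, 0.60166733]), 'torque': array([-0.02060964, -0.01241272, -0.04171087]), 'grip_force': 0.0, 'width': 0.08701334449677443} 0.0187
scene {'vfov': 46.82196074947319, 'cx': 284.79002151444877, 'cy': 207.99153662981954, 'T': array([[ 0.85864573,  0.31234629, -0.4064078 ,  0.07552133],
       [-0.51222791,  0.49394493, -0.70259588, -0.73811266],
       [-0.01871015,  0.81145438,  0.58411619,  0.7387584 ],
       [ 0.        ,  0.        ,  0.        ,  1.        ]])} 0.9960884353741497
top {'vfov': 48.110955589359705, 'cx': 277.44546636020635, 'cy': 214.5215034523862, 'T': array([[-0.00981931,  0.99810842, -0.06068909,  0.41773976],
       [-0.99994352, -0.010048  , -0.00346426,  0.01745294],
       [-0.00406751,  0.06065164,  0.99815071,  1.4354465 ],
       [ 0.        ,  0.        ,  0.        ,  1.        ]])} 0.9960246598639456
```

View pics/scene0.png

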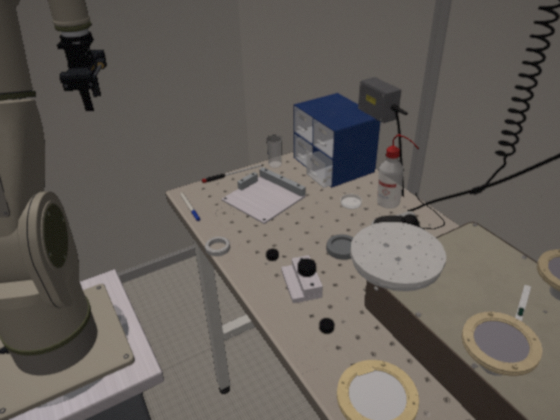

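View pics/top0.png

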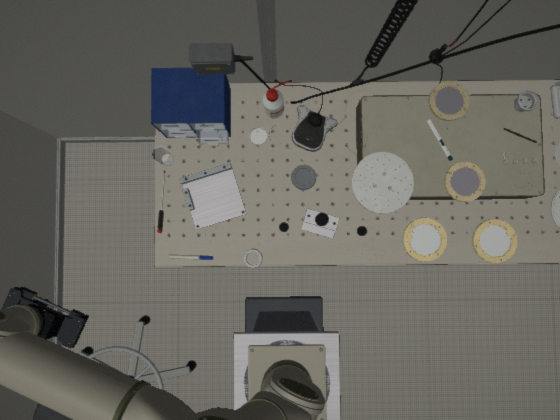

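Both views show the same layout. In the top view (right is -y, up is +x):
- Block with the cap on it near (320,222), cap about (322,219).
- Nest (303,177) and jig (213,195).
- Small look-alike caps at (284,227) and (362,231).
- Platen (383,182).
- Collar (253,258) and marker (192,257).

Next I'll measure from the depth clouds.

```bash
cat > h.py <<'E'
import numpy as np,cv2
def cloud(c):
    z=c["z_map"];h,w=z.shape;f=h/2/np.tan(np.radians(float(c["vfov"]))/2)
    u,v=np.meshgrid(np.arange(w),np.arange(h))
    P=np.stack([(u-c["cx"])/f*z,-(v-c["cy"])/f*z,-z],-1)
    T=c["T"];return P@T[:3,:3].T+T[:3,3]
def proj(c,p):
    T=c["T"];q=(np.asarray(p,float)-T[:3,3])@T[:3,:3];f=420/2/np.tan(np.radians(float(c["vfov"]))/2)
    return np.stack([c["cx"]+f*q[...,0]/-q[...,2],c["cy"]+f*q[...,1]/q[...,2]],-1)
def px(c,u,v,z):   # pixel at known height -> world
    f=420/2/np.tan(np.radians(float(c["vfov"]))/2);d=c["T"][:3,:3]@np.array([(u-c["cx"])/f,-(v-c["cy"])/f,-1]);o=c["T"][:3,3]
    return o+d*(z-o[2])/d[2]
def rect(P):
    (c,s,a)=cv2.minAreaRect((P[:,:2]*1000).astype(np.float32));return np.round(c,1),np.round(s,1),round(a,1)
E
python3 - <<'E'
from h import *
for n in("scene","top"):
    c=dict(np.load(f"pics/{n}0.npz"));P=cloud(c)
    print(n)
    def reg(cx,cy,R,z0,z1):
        m=(np.hypot(P[...,0]-cx,P[...,1]-cy)<R)&(P[...,2]>z0)&(P[...,2]<z1);return P[m]
    if n=="top":
        for u,v in((322,220),(308,222),(320,230),(303,177),(320,177),(213,195),(284,227),(362,231),(383,182),(253,249),(192,257),(440,170),(260,200)):print((u,v),np.round(P[v,u]*1000))
    b0=px(dict(np.load("pics/top0.npz")),320,222,.03)
    ne=px(dict(np.load("pics/top0.npz")),303,177,.01); j=px(dict(np.load("pics/top0.npz")),213,195,.01)
    print(b0,ne,j)
    for nm,q,R,bands in(("block",b0,.08,((.008,.02),(.028,.04),(.05,.065))),("nest",ne,.06,((.003,.009),(.012,.025))),("jig",j,.14,((.005,.014),(.03,.045)))):
        for z0,z1 in bands:
            A=reg(q[0],q[1],R,z0,z1)
            if len(A)>5: print(nm,z0,z1,len(A),np.round(A.mean(0)*1000,1),np.median(A[:,2]*1000).round(1),*rect(A))
    # bench height
    A=reg(.45,.1,.1,-.02,.02);print("bench",np.median(A[:,2])*1000)
    # crops
    o=c["pixels"]
    if n=="top": K=o[120:280,150:400]
    else: K=o[160:340,165:395]
    cv2.imwrite(f"pics/{n}0c.png",cv2.resize(K,None,fx=3.2,fy=3.2,interpolation=cv2.INTER_CUBIC))
E
```

```text
scene
[ 0.47951883 -0.10464165  0.03      ] [ 0.61826087 -0.05665686  0.01      ] [0.5659345  0.21804431 0.01      ]
block 0.008 0.02 519 [ 458.4 -111.4   13.9] 14.0 [ 474.9 -104.8] [105.9  62.3] 73.6
block 0.028 0.04 419 [ 479.9 -123.5   33.9] 34.0 [ 487.1 -109.7] [102.4  40.2] 73.2
block 0.05 0.065 218 [ 486.1 -111.2   54.6] 54.9 [ 487.1 -109.5] [39.9 38.2] 0.2
nest 0.003 0.009 277 [614.3 -57.3   6.1] 6.2 [606.1 -49.4] [107.4  76.5] 46.0
nest 0.012 0.025 220 [610.4 -54.7  15.5] 15.6 [612.3 -53.9] [74.7 56.7] 46.0
jig 0.005 0.014 1956 [553.1 207.3  10. ] 10.0 [562.4 197. ] [157.6 206.5] 19.8
jig 0.03 0.045 352 [606.3 248.   35.1] 35.1 [592.4 226.3] [ 99.6 165.9] 18.9
bench 0.4460642317690722
top
(322, 220) [ 484. -108.   55.]
(308, 222) [480. -69.  31.]
(320, 230) [ 456. -105.   19.]
(303, 177) [619. -57.   3.]
(320, 177) [ 619. -109.   -1.]
(213, 195) [566. 218.   9.]
(284, 227) [466.   3.  14.]
(362, 231) [ 452. -231.   20.]
(383, 182) [ 581. -266.  163.]
(253, 249) [401.  97.  18.]
(192, 257) [378. 282.   7.]
(440, 170) [ 622. -445.   96.]
(260, 200) [550.  76.  -2.]
[ 0.47951883 -0.10464165  0.03      ] [ 0.61826087 -0.05665686  0.01      ] [0.5659345  0.21804431 0.01      ]
block 0.008 0.02 266 [457.2 -98.4  13.6] 13.6 [ 458.3 -107.1] [117.4  89.7] 88.0
block 0.028 0.04 297 [ 487.1 -107.1   34.1] 34.2 [ 487.7 -107.9] [99.9 40.2] 73.1
block 0.05 0.065 135 [ 487.4 -108.    55. ] 55.0 [ 487.2 -108.3] [35.4 35.5] 88.5
nest 0.003 0.009 265 [620.4 -55.4   5.5] 5.3 [621.2 -56. ] [106.7 115.8] 48.4
nest 0.012 0.025 200 [618.9 -58.4  16.1] 15.9 [619.1 -57.9] [70.2 71.5] 88.7
jig 0.005 0.014 2166 [555.5 211.8   9.4] 9.5 [571.8 218.3] [258.6 265.5] 39.9
jig 0.03 0.045 401 [607.5 253.6  35.7] 35.7 [591.2 226.9] [ 99.6 160.1] 17.1
bench 0.2507098615106562
```

View pics/top0c.png

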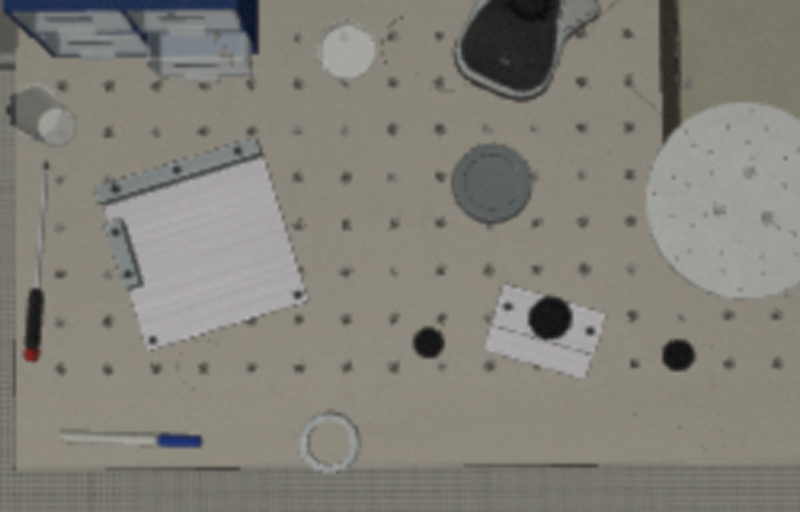

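View pics/scene0c.png

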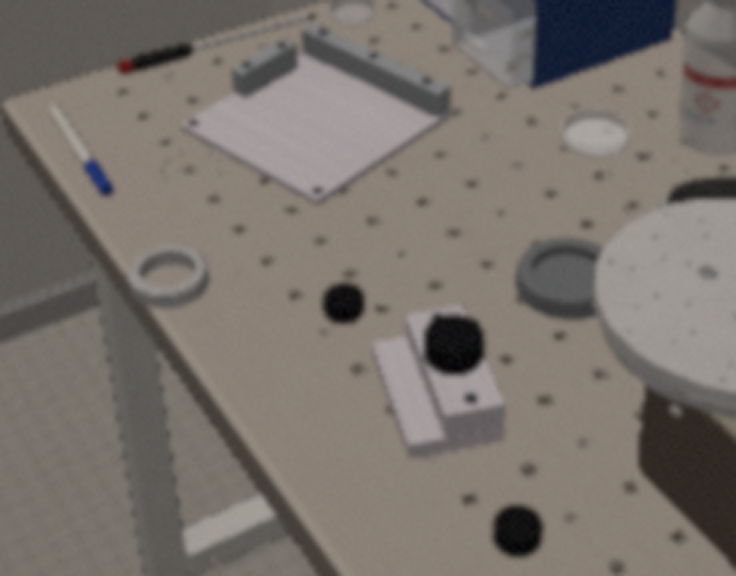

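The crops show the block's tall side facing +x (its edge runs from (505,285) to (605,312)). The jig fence is on the far side and the stop on the left, and nothing stands in the way. Next: refined yaws and the nest circle from both views.

```bash
python3 - <<'E'
from h import *
from scipy.optimize import minimize,least_squares
C={n:dict(np.load(f"pics/{n}0.npz")) for n in("scene","top")}
for n,c in C.items():
    P=cloud(c).reshape(-1,3);s=lambda x,y,R,a,b:P[(np.hypot(P[:,0]-x,P[:,1]-y)<R)&(P[:,2]>a)&(P[:,2]<b)]
    # jig L-shape: points on top of fence/stop: minimise outside distance, prefer centred
    A=s(.59,.227,.12,.033,.04)[:,:2]
    def L(p):
        th=p[2];d=A-p[:2];x=d[:,0]*np.cos(th)+d[:,1]*np.sin(th);y=-d[:,0]*np.sin(th)+d[:,1]*np.cos(th)
        bx=lambda cx,cy,hx,hy:np.hypot(np.maximum(abs(x-cx)-hx,0),np.maximum(abs(y-cy)-hy,0))
        return 1e6*np.sum(np.minimum(bx(.072,0,.0075,.0795),bx(.0125,.072,.032,.0075))**2)
    best=min((minimize(L,[.563,.218,t],method="Nelder-Mead",options=dict(xatol=1e-5,maxiter=2000)) for t in(.28,.3,.33)),key=lambda r:r.fun)
    print(n,"jig",np.round(best.x[:2]*1000,1),np.degrees(best.x[2]).round(2),best.fun/len(A))
    B=s(.487,-.109,.07,.031,.037)[:,:2]
    def Lb(p):
        th=p[2];d=B-p[:2];x=d[:,0]*np.cos(th)+d[:,1]*np.sin(th);y=-d[:,0]*np.sin(th)+d[:,1]*np.cos(th)
        return 1e6*np.sum(np.maximum(abs(x-.012)-.0195,0)**2+np.maximum(abs(y)-.0495,0)**2)
    b=minimize(Lb,[.476,-.106,-.29],method="Nelder-Mead",options=dict(xatol=1e-5,maxiter=2000))
    print("block",np.round(b.x[:2]*1000,1),np.degrees(b.x[2]).round(2),b.fun/len(B))
    N=s(.617,-.057,.05,.014,.018)[:,:2]
    f=lambda p:np.r_[np.maximum(np.hypot(*(N-p).T)-.0385,0),np.maximum(.027-np.hypot(*(N-p).T),0)]
    print("nest",least_squares(f,[.617,-.057]).x, len(N))
    D=s(.487,-.109,.03,.052,.058);print("cap",cv2.minEnclosingCircle((D[:,:2]*1000).astype(np.float32)),np.median(D[:,2]))
E
```

```text
scene jig [560.7 216.1] 16.68 0.4195718331515857
block [ 475.3 -105.9] -16.36 0.044956472288637465
nest [ 0.61950519 -0.06041423] 167
cap ((487.9559326171875, -110.25836944580078), 20.85211753845215) 0.055121397036369424
top jig [561.6 217.1] 16.81 0.025860702143081067
block [ 476.2 -104.4] -16.91 0.005042231687966132
nest [ 0.6191367  -0.05763497] 104
cap ((487.0899658203125, -107.95492553710938), 19.2581844329834) 0.05531304701023709
```

```bash
for i in 1 2; do python3 -m crank '{"steps":[[[0.35,-1,0],[0,0,-0.7]],[[0.35,-1,0],[0,0,-0.7]],[[0.35,-1,0],[0,0,-0.7]],[[0.35,-1,0],[0,0,-0.7]],[[0.35,-1,0],[0,0,-0.7]],[[0.35,-1,0],[0,0,-0.7]],[[0.35,-1,0],[0,0,-0.7]],[[0.35,-1,0],[0,0,-0.7]],[[0.35,-1,0],[0,0,-0.7]],[[0.35,-1,0],[0,0,-0.7]]]}'; done
```

```text
time: 0.93
ee_pos: [0.3395, 0.3206, 0.2223]
eef_rot: [0.492, 0.871, -0.0, -0.0]
ft_force: [1.4, -0.4, 1.2]
width: 0.0871
grip_force: 0.0
time: 1.77
ee_pos: [0.4269, 0.0706, 0.2224]
eef_rot: [0.731, 0.682, -0.0, -0.0]
ft_force: [0.3, 0.1, 0.1]
width: 0.0873
grip_force: 0.0
```

```bash
python3 -m crank '{"steps":[[[0.3,-0.9,0],[0,0,-0.32]],[[0.3,-0.9,0],[0,0,-0.32]],[[0.3,-0.9,0],[0,0,-0.32]],[[0.3,-0.9,0],[0,0,-0.32]],[[0.3,-0.9,0],[0,0,-0.32]],[[0.3,-0.9,0],[0,0,-0.32]],[[0.3,-0.9,0],[0,0,-0.32]],[[0.3,-0.9,0],[0,0,-0.32]],[[0,0,-0.5],[0,0,0]],[[0,0,-0.5],[0,0,0]]]}' 70; python3 -m crank '{"steps":[[[0,0,-0.8],[0,0,0]],[[0,0,-0.8],[0,0,0]],[[0,0,-0.8],[0,0,0]],[[0,0,-0.8],[0,0,0]],[[0,0,-0.8],[0,0,0]],[[0,0,-0.5],[0,0,0]],[[0,0,-0.3],[0,0,0]],[[0,0,0],[0,0,0]]]}'
```

```text
time: 2.6
ee_pos: [0.4871, -0.1097, 0.1974]
eef_rot: [0.803, 0.597, 0.0, 0.0]
ft_force: [-0.7, 0.7, 0.1]
width: 0.0699
grip_force: 0.0
time: 3.27
ee_pos: [0.4858, -0.1079, 0.0761]
eef_rot: [0.802, 0.598, -0.001, -0.001]
ft_force: [-0.0, -0.2, 0.3]
width: 0.07
grip_force: 0.0
```

```bash
python3 -m crank '{"steps":[[[0.05,-0.05,-0.6],[0,0,0]],[[0,0,-0.54],[0,0,0]],[[0,0,0],[0,0,0]]]}'; python3 -m crank '{"steps":[[[0,0,0],[0,0,0]],[[0,0,0],[0,0,0]],[[0,0,0],[0,0,0]],[[0,0,0],[0,0,0]],[[0,0,0],[0,0,0]],[[0,0,0],[0,0,0]],[[0,0,0],[0,0,0]],[[0,0,0],[0,0,0]]]}' 25 12
```

```text
time: 3.52
ee_pos: [0.4873, -0.109, 0.048]
eef_rot: [0.802, 0.598, -0.001, -0.001]
ft_force: [-0.5, 0.6, -0.8]
width: 0.0702
grip_force: 0.0
time: 4.18
ee_pos: [0.4883, -0.1092, 0.0494]
eef_rot: [0.802, 0.598, 0.0, 0.0]
ft_force: [-1.2, 0.5, 5.6]
width: 0.0381
grip_force: 12.0
```

```bash
python3 -m crank '{"steps":[[[0,0,0.2],[0,0,0]],[[0,0,0.4],[0,0,0]],[[0,0,0.8],[0,0,0]],[[0,0,0.8],[0,0,0]],[[0,0,0.8],[0,0,0]],[[0,0,0],[0,0,0]]]}'; python3 - <<'E'
from h import *; from bench import cams
c=cams.camera("scene");cv2.imwrite("pics/s1.png",cv2.resize(c["pixels"][190:330,220:400],None,fx=4,fy=4,interpolation=cv2.INTER_CUBIC))
E
```

```text
time: 4.68
ee_pos: [0.4901, -0.1098, 0.1283]
eef_rot: [0.802, 0.598, 0.002, 0.002]
ft_force: [0.5, -0.1, -0.2]
width: 0.0382
grip_force: 12.0
```

View pics/s1.png

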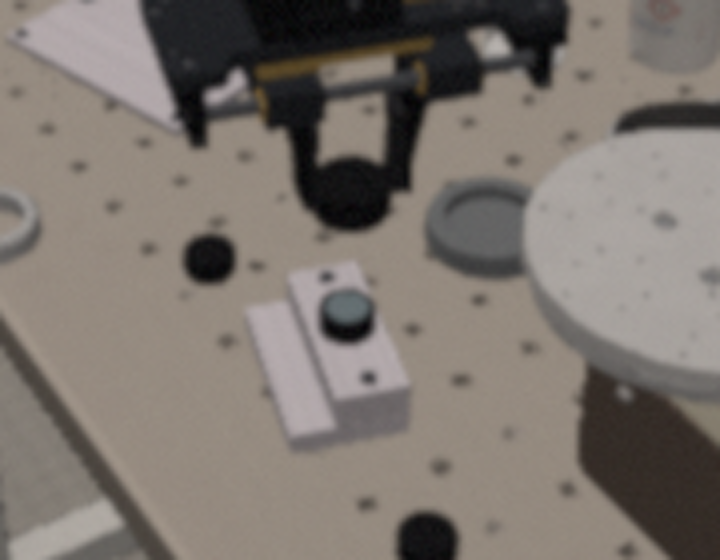

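The cap is held between the fingertips (crop (348,195)) and the barrel is bare at (347,310); the block hasn't moved. Next I'll take the cap to the nest.

```bash
python3 -m crank '{"steps":[[[0.86,0.34,0],[0,0,0]],[[0.86,0.34,0],[0,0,0]],[[0.86,0.34,0],[0,0,0]],[[0.86,0.34,0],[0,0,0]],[[0.86,0.34,0],[0,0,0]],[[0.86,0.34,0],[0,0,0]],[[0,0,-0.4],[0,0,0]],[[0,0,-0.8],[0,0,0]],[[0,0,-0.8],[0,0,0]],[[0,0,-0.4],[0,0,0]]]}';python3 -m crank '{"steps":[[[0,0,-0.4],[0,0,0]],[[0,0,0],[0,0,0]],[[0,0,0],[0,0,0]]]}'
```

```text
time: 5.57
ee_pos: [0.6152, -0.0582, 0.061]
eef_rot: [0.802, 0.598, -0.002, -0.001]
ft_force: [-1.2, 0.3, 0.4]
width: 0.0383
grip_force: 12.0
time: 5.82
ee_pos: [0.617, -0.0584, 0.0542]
eef_rot: [0.802, 0.598, -0.0, -0.0]
ft_force: [-0.7, 0.5, 0.7]
width: 0.0384
grip_force: 12.0
```

```bash
python3 -m crank '{"steps":[[[0.08,0,-0.5],[0,0,0]],[[0,0,-0.4],[0,0,0]],[[0,0,-0.2],[0,0,0]],[[0,0,-0.1],[0,0,0]],[[0,0,-0.05],[0,0,0]],[[0,0,0],[0,0,0]],[[0,0,0],[0,0,0]]]}'
```

```text
time: 6.4
ee_pos: [0.6193, -0.0583, 0.0231]
eef_rot: [0.802, 0.598, 0.0, 0.0]
ft_force: [-0.0, -0.0, 0.1]
width: 0.038
grip_force: 12.0
```

```bash
python3 -m crank '{"steps":[[[0,0,-0.05],[0,0,0]],[[0,0,-0.05],[0,0,0]],[[0,0,0],[0,0,0]]]}'; python3 -m crank '{"steps":[[[0,0,0],[0,0,0]],[[0,0,0],[0,0,0]],[[0,0,0],[0,0,0]],[[0,0,0],[0,0,0]],[[0,0,0],[0,0,0]],[[0,0,0.3],[0,0,0]],[[0,0,0.8],[0,0,0]],[[0,0,0.9],[0,0,0]],[[0,0,0.9],[0,0,0]],[[0,0,0.9],[0,0,0]]]}' 70 20; python3 -m crank '{"steps":[[[-0.6,-0.3,0],[0,0,0]],[[-0.8,-0.3,0],[0,0,0]],[[-0.8,-0.3,0],[0,0,0]],[[-0.8,-0.3,0],[0,0,0]],[[-0.8,-0.3,0],[0,0,0]],[[-0.8,-0.3,0],[0,0,0]],[[-0.7,-0.2,0],[0,0,0]],[[0,0,0],[0,0,0]],[[0,0,0],[0,0,0]]]}' 
python3 - <<'E'
from h import *; from bench import cams
for n in("scene","top"):
    c=cams.camera(n);np.savez(f"pics/{n}2.npz",**c)
    P=cloud(c).reshape(-1,3);D=P[(np.hypot(P[:,0]-.619,P[:,1]+.058)<.024)&(P[:,2]>.012)&(P[:,2]<.06)]
    print(n,len(D),np.median(D,0) if len(D) else 0, np.ptp(D[:,2]) if len(D) else 0)
    B=P[(np.hypot(P[:,0]-.485,P[:,1]+.109)<.07)&(P[:,2]>.031)&(P[:,2]<.037)];print(len(B),rect(B) if len(B) else 0)
    if n=="scene":cv2.imwrite("pics/s2.png",cv2.resize(c["pixels"][190:330,220:400],None,fx=4,fy=4,interpolation=cv2.INTER_CUBIC))
E
```

```text
time: 6.65
ee_pos: [0.6194, -0.0582, 0.0205]
eef_rot: [0.802, 0.598, 0.0, 0.0]
ft_force: [1.1, -1.3, 0.6]
width: 0.038
grip_force: 12.0
time: 7.48
ee_pos: [0.619, -0.0584, 0.1169]
eef_rot: [0.802, 0.598, 0.0, 0.0]
ft_force: [-0.5, 0.7, 0.4]
width: 0.0696
grip_force: 0.0
time: 8.23
ee_pos: [0.4865, -0.1083, 0.116]
eef_rot: [0.802, 0.598, 0.001, -0.0]
ft_force: [1.0, 0.7, 0.2]
width: 0.0701
grip_force: 0.0
scene 223 [ 0.61437206 -0.06371667  0.02504539] 0.017806114631276015
465 (array([ 487.1, -109.7]), array([103.3,  40.5]), 73.2)
top 138 [ 0.61737336 -0.05605057  0.02579338] 0.02158630906326353
84 (array([497.9, -71.1]), array([25.5, 39.5]), 78.8)
```

View pics/s2.png

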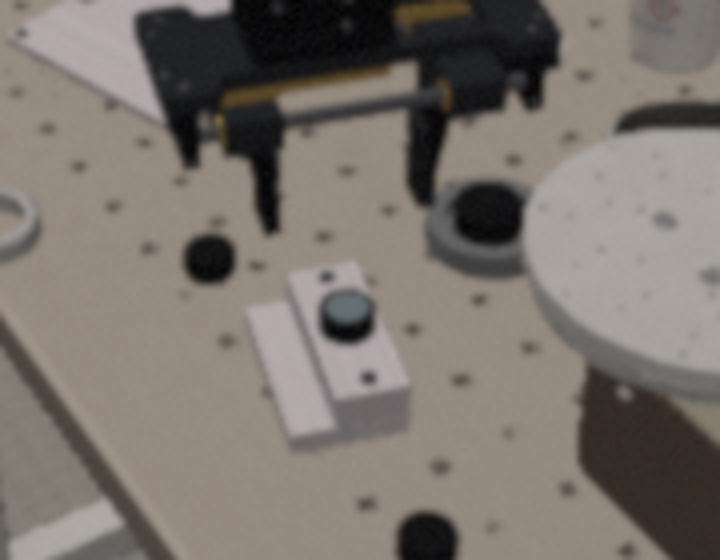

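The cap is seated in the nest (crop (490,212)), top at 25 mm as expected. The block is unmoved with the open fingers above it, so I'll descend and grip the tall part.

```bash
python3 -m crank '{"steps":[[[0.04,-0.03,-0.6],[0,0,0]],[[0,0,-0.8],[0,0,0]],[[0,0,-0.8],[0,0,0]],[[0,0,-0.8],[0,0,0]],[[0,0,-0.5],[0,0,0]],[[0,0,-0.3],[0,0,0]],[[0,0,0],[0,0,0]],[[0,0,0],[0,0,0]]]}'; python3 -m crank '{"steps":[[[0,0,0],[0,0,0]],[[0,0,0],[0,0,0]],[[0,0,0],[0,0,0]],[[0,0,0],[0,0,0]],[[0,0,0],[0,0,0]],[[0,0,0],[0,0,0]],[[0,0,0],[0,0,0]]]}' 30 40
```

```text
time: 9.0
ee_pos: [0.488, -0.109, 0.0205]
eef_rot: [0.802, 0.598, -0.0, 0.0]
ft_force: [-0.0, -0.2, 0.5]
width: 0.0697
grip_force: 0.0
time: 9.58
ee_pos: [0.4879, -0.109, 0.0206]
eef_rot: [0.802, 0.598, 0.0, 0.0]
ft_force: [0.4, 0.1, 3.3]
width: 0.0395
grip_force: 40.0
```

```bash
python3 -m crank '{"steps":[[[0,0,0.3],[0,0,0]],[[0,0,0.6],[0,0,0]],[[0,0,0.7],[0,0,0]],[[0,0,0.7],[0,0,0]],[[0,0,0.7],[0,0,0]],[[0,0,0],[0,0,0]]]}'; for i in 1 2; do python3 -m crank '{"steps":[[[0.18,0.68,0],[0,0,0.33]],[[0.18,0.68,0],[0,0,0.33]],[[0.18,0.68,0],[0,0,0.33]],[[0.18,0.68,0],[0,0,0.33]],[[0.18,0.68,0],[0,0,0.33]],[[0.18,0.68,0],[0,0,0.33]],[[0.18,0.68,0],[0,0,0.33]],[[0.18,0.68,0],[0,0,0.33]],[[0.18,0.68,0],[0,0,0.33]],[[0.18,0.68,0],[0,0,0.33]]]}'; done; python3 -m crank '{"steps":[[[0,0,-0.4],[0,0,0]],[[0,0,-0.6],[0,0,0]],[[0,0,-0.4],[0,0,0]],[[0,0,0],[0,0,0]],[[0,0,0],[0,0,0]]]}'
```

```text
time: 10.08
ee_pos: [0.4889, -0.1093, 0.0981]
eef_rot: [0.802, 0.598, 0.002, 0.001]
ft_force: [0.7, -0.1, -4.4]
width: 0.0398
grip_force: 40.0
time: 10.92
ee_pos: [0.533, 0.0628, 0.0953]
eef_rot: [0.706, 0.708, 0.0, -0.0]
ft_force: [-0.0, 0.0, -4.5]
width: 0.0396
grip_force: 40.0
time: 11.75
ee_pos: [0.5779, 0.2328, 0.0951]
eef_rot: [0.598, 0.802, -0.0, -0.0]
ft_force: [0.7, -0.1, -4.2]
width: 0.0396
grip_force: 40.0
time: 12.17
ee_pos: [0.5773, 0.2308, 0.0597]
eef_rot: [0.599, 0.801, -0.001, -0.0]
ft_force: [-0.6, 0.2, -4.0]
width: 0.0396
grip_force: 40.0
```

```bash
python3 -m crank '{"steps":[[[0,0.06,-0.4],[0,0,0.06]],[[0,0,-0.35],[0,0,0]],[[0,0,-0.2],[0,0,0]],[[0,0,-0.1],[0,0,0]],[[0,0,0],[0,0,0]],[[0,0,0],[0,0,0]]]}'; python3 -m crank '{"steps":[[[0,0,-0.06],[0,0,0]],[[0,0,-0.04],[0,0,0]],[[0,0,0],[0,0,0]],[[0,0,0],[0,0,0]]]}'
```

```text
time: 12.67
ee_pos: [0.5777, 0.2324, 0.0341]
eef_rot: [0.597, 0.802, 0.0, 0.0]
ft_force: [-0.5, 0.2, -4.5]
width: 0.0395
grip_force: 40.0
time: 13.0
ee_pos: [0.5777, 0.2325, 0.0317]
eef_rot: [0.597, 0.802, 0.0, 0.0]
ft_force: [0.0, -0.2, -4.0]
width: 0.0397
grip_force: 40.0
```

```bash
python3 - <<'E'
from h import *; from bench import cams
for n in("scene","top"):
    c=cams.camera(n);np.savez(f"pics/{n}3.npz",**c)
    if n=="scene":cv2.imwrite("pics/s3.png",cv2.resize(c["pixels"][130:250,180:340],None,fx=4.5,fy=4.5,interpolation=cv2.INTER_CUBIC))
E
```

```text
(no output)
```

View pics/s3.png

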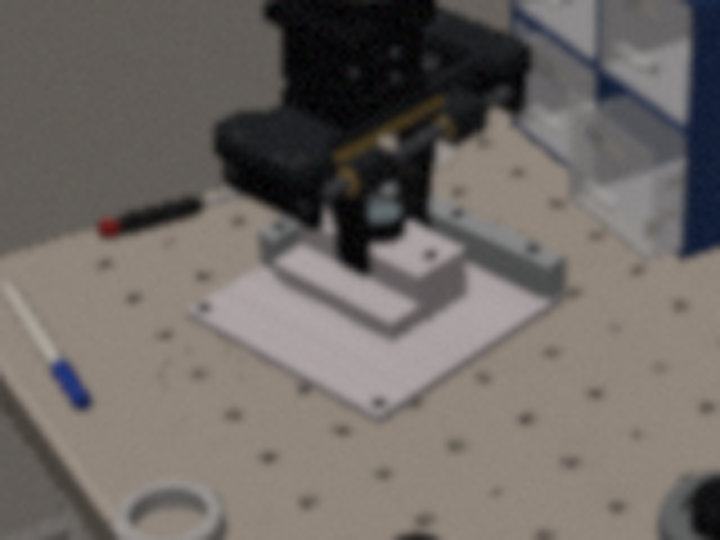

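The block is held just above the bed, parallel to the fence, with its end near the stop at crop (290,235). Next I'll ease it along jig +y until it meets the stop.

```bash
for i in 1 2; do python3 -m crank '{"steps":[[[-0.012,0.038,0],[0,0,0]],[[-0.012,0.038,0],[0,0,0]],[[0,0,0],[0,0,0]],[[0,0,0],[0,0,0]]]}'; done; python3 -m crank '{"steps":[[[-0.012,0.038,0],[0,0,0]],[[0,0,0],[0,0,0]],[[0,0,0],[0,0,0]]]}'
```

```text
time: 13.43
ee_pos: [0.5769, 0.2346, 0.0316]
eef_rot: [0.597, 0.803, 0.0, -0.0]
ft_force: [0.1, -0.5, -4.1]
width: 0.0394
grip_force: 40.0
time: 13.77
ee_pos: [0.5768, 0.2353, 0.0317]
eef_rot: [0.597, 0.802, -0.0, 0.0]
ft_force: [1.3, -5.1, -3.3]
width: 0.0392
grip_force: 40.0
time: 14.02
ee_pos: [0.5768, 0.2354, 0.0317]
eef_rot: [0.597, 0.802, -0.001, 0.001]
ft_force: [2.2, -7.0, -2.0]
width: 0.0395
grip_force: 40.0
```

```bash
python3 -m crank '{"steps":[[[0.01,-0.03,-0.04],[0,0,0]],[[0,0,-0.04],[0,0,0]],[[0,0,0],[0,0,0]],[[0,0,0],[0,0,0]]]}'; python3 -m crank '{"steps":[[[0,0,0],[0,0,0]],[[0,0,0],[0,0,0]],[[0,0,0],[0,0,0]],[[0,0,0],[0,0,0]]]}' 47;  python3 -m crank '{"steps":[[[0,0,0.4],[0,0,0]],[[0,0,0.7],[0,0,0]],[[0,0,0.8],[0,0,0]],[[0,0,0.7],[0,0,0]],[[0,0,0],[0,0,0]]]}'
```

```text
time: 14.35
ee_pos: [0.577, 0.2353, 0.0307]
eef_rot: [0.597, 0.802, -0.0, 0.001]
ft_force: [-2.1, -7.4, 5.9]
width: 0.0393
grip_force: 40.0
time: 14.68
ee_pos: [0.5764, 0.2373, 0.0298]
eef_rot: [0.596, 0.803, 0.0, -0.0]
ft_force: [-0.9, 0.2, 1.2]
width: 0.0468
grip_force: 0.0
time: 15.1
ee_pos: [0.5785, 0.2375, 0.0992]
eef_rot: [0.597, 0.802, 0.003, 0.001]
ft_force: [0.7, -0.1, -0.3]
width: 0.0469
grip_force: 0.0
```

```bash
for i in 1 2; do python3 -m crank '{"steps":[[[-0.07,-0.024,0],[0,0,-1]],[[-0.07,-0.024,0],[0,0,-1]],[[-0.07,-0.024,0],[0,0,-1]],[[-0.07,-0.024,0],[0,0,-1]],[[-0.07,-0.024,0],[0,0,-1]],[[-0.07,-0.024,0],[0,0,-1]],[[-0.07,-0.024,0],[0,0,-1]],[[-0.07,-0.024,0],[0,0,-1]],[[-0.07,-0.024,0],[0,0,-1]]]}' 60; done;  python3 -m crank '{"steps":[[[0,0,0],[0,0,0]],[[0,0,0],[0,0,0]]]}'
python3 - <<'E'
from h import *; from bench import cams,monitor
print(monitor.read_state()["joint_positions"])
for n in("scene","top"):
    c=cams.camera(n);P=cloud(c).reshape(-1,3)
    d=P-[.5612,.2167,0];a=np.radians(16.75);J=np.c_[d[:,0]*np.cos(a)+d[:,1]*np.sin(a),d[:,1]*np.cos(a)-d[:,0]*np.sin(a),P[:,2]]
    for z0,z1 in((.021,.027),(.041,.047),(.054,.061)):
        B=J[(abs(J[:,0])<.058)&(abs(J[:,1])<.062)&(J[:,2]>z0)&(J[:,2]<z1)]
        if len(B)>5:print(n,z0,len(B),B[:,:2].min(0),B[:,:2].max(0),rect(B))
    if n=="scene":cv2.imwrite("pics/s4.png",cv2.resize(c["pixels"][130:250,180:340],None,fx=4.5,fy=4.5,interpolation=cv2.INTER_CUBIC))
E
```

```text
time: 15.85
ee_pos: [0.5604, 0.2313, 0.0948]
eef_rot: [0.859, 0.511, 0.0, -0.0]
ft_force: [-0.6, 0.5, -0.5]
width: 0.0601
grip_force: 0.0
time: 16.6
ee_pos: [0.5446, 0.2259, 0.0948]
eef_rot: [0.99, 0.143, -0.0, -0.0]
ft_force: [0.1, 0.7, -0.2]
width: 0.0601
grip_force: 0.0
time: 16.77
ee_pos: [0.5448, 0.226, 0.0947]
eef_rot: [0.989, 0.147, 0.0, -0.0]
ft_force: [-0.2, 0.2, 0.2]
width: 0.0601
grip_force: 0.0
[-1.02569338  0.42250768  0.69250021  1.73817057 -0.29986672  1.08924708
 -1.51141666]
scene 0.021 254 [-0.02929137 -0.03857429] [0.03695862 0.06181406] (array([ 2.9, 11.6]), array([ 64.1, 102.6]), 2.4)
scene 0.041 248 [-0.00542986 -0.03897806] [0.03771492 0.06198323] (array([16.1, 11.5]), array([101.,  43.]), 89.8)
scene 0.054 51 [ 0.0038536  -0.00123034] [0.03072094 0.02697188] (array([15.6, 11.9]), array([27.4, 26.6]), 44.8)
top 0.021 10 [-0.01932901 -0.00370068] [-0.00104237  0.00945455] (array([-10.2,   2.3]), array([17.4, 13.3]), 4.1)
top 0.041 16 [-0.00171551 -0.00549772] [0.02806619 0.00278688] (array([12.8, -3.9]), array([ 5.9, 30.3]), 75.2)
```

View pics/s4.png

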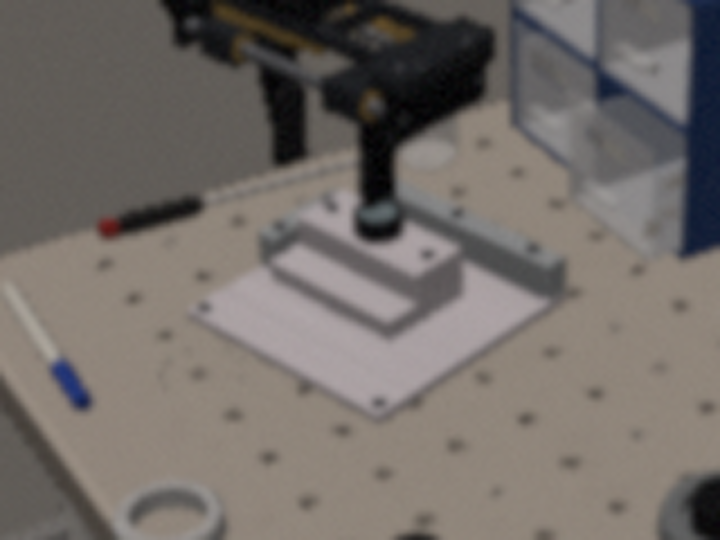

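The block lies flat, parallel to the fence, with its end at the stop. The fingers hang beyond the step, so I'll shift slightly in -x, lower above the step, then push.

```bash
python3 -m crank '{"steps":[[[-0.19,-0.06,0],[0,0,0]],[[0,0,-0.5],[0,0,0]],[[0,0,-0.7],[0,0,0]],[[0,0,-0.7],[0,0,0]],[[0,0,-0.5],[0,0,0]],[[0,0,-0.2],[0,0,0]],[[0,0,-0.07],[0,0,0]],[[0,0,0],[0,0,0]],[[0,0,0],[0,0,0]]]}'; python3 -m crank '{"steps":[[[0.076,0.023,0],[0,0,0]],[[0.076,0.023,0],[0,0,0]],[[0.076,0.023,0],[0,0,0]],[[0,0,0],[0,0,0]],[[0,0,0],[0,0,0]]]}'
```

```text
time: 17.62
ee_pos: [0.5406, 0.2243, 0.0285]
eef_rot: [0.989, 0.146, 0.0, -0.0]
ft_force: [-0.6, -0.4, 0.3]
width: 0.0599
grip_force: 0.0
time: 18.03
ee_pos: [0.5461, 0.226, 0.028]
eef_rot: [0.989, 0.146, 0.0, 0.0]
ft_force: [0.9, -1.7, -0.0]
width: 0.06
grip_force: 0.0
```

```bash
python3 -m crank '{"steps":[[[0.076,0.023,0],[0,0,0]],[[0.076,0.023,0],[0,0,0]],[[0.076,0.023,0],[0,0,0]],[[0.076,0.023,0],[0,0,0]],[[0.076,0.023,0],[0,0,0]],[[0.076,0.023,0],[0,0,0]],[[0.076,0.023,0],[0,0,0]],[[0.076,0.023,0],[0,0,0]],[[0,0,0],[0,0,0]]]}';  python3 -m crank '{"steps":[[[0.076,0.023,0],[0,0,0]],[[0.076,0.023,0],[0,0,0]],[[0,0,0],[0,0,0]],[[0,0,0],[0,0,0]]]}'
```

```text
time: 18.78
ee_pos: [0.5615, 0.2307, 0.0278]
eef_rot: [0.989, 0.146, 0.0, 0.0]
ft_force: [0.6, -0.5, -0.3]
width: 0.0599
grip_force: 0.0
time: 19.12
ee_pos: [0.5651, 0.2318, 0.0279]
eef_rot: [0.989, 0.146, 0.0, 0.0]
ft_force: [-0.6, 0.5, 1.6]
width: 0.0599
grip_force: 0.0
```

```bash
for i in 1 2 3; do python3 -m crank '{"steps":[[[0.038,0.012,0],[0,0,0]],[[0.038,0.012,0],[0,0,0]],[[0,0,0],[0,0,0]],[[0,0,0],[0,0,0]]]}'; done
```

```text
time: 19.45
ee_pos: [0.5668, 0.2323, 0.0278]
eef_rot: [0.989, 0.145, 0.0, 0.0]
ft_force: [0.3, -0.7, 0.9]
width: 0.0604
grip_force: 0.4
time: 19.78
ee_pos: [0.5688, 0.2329, 0.0278]
eef_rot: [0.989, 0.145, 0.0, 0.0]
ft_force: [-0.4, -1.2, 1.0]
width: 0.0599
grip_force: 0.4
time: 20.12
ee_pos: [0.5707, 0.2335, 0.0278]
eef_rot: [0.989, 0.146, 0.0, 0.0]
ft_force: [-0.7, 0.1, 0.5]
width: 0.0598
grip_force: 0.4
```

```bash
for i in 1 2 3; do python3 -m crank '{"steps":[[[0.038,0.012,0],[0,0,0]],[[0.038,0.012,0],[0,0,0]],[[0,0,0],[0,0,0]],[[0,0,0],[0,0,0]]]}'; done
```

```text
time: 20.45
ee_pos: [0.572, 0.2339, 0.0277]
eef_rot: [0.989, 0.146, -0.001, 0.0]
ft_force: [-4.3, -3.2, 2.7]
width: 0.0598
grip_force: 2.6
time: 20.78
ee_pos: [0.5721, 0.2339, 0.0276]
eef_rot: [0.989, 0.146, -0.003, 0.0]
ft_force: [-13.5, -5.4, 11.0]
width: 0.06
grip_force: 7.4
time: 21.12
ee_pos: [0.5722, 0.2339, 0.0274]
eef_rot: [0.989, 0.146, -0.005, 0.0]
ft_force: [-23.2, -8.6, 19.8]
width: 0.0604
grip_force: 12.5
```

```bash
python3 -m crank '{"steps":[[[-0.1,-0.03,0],[0,0,0]],[[-0.03,-0.01,-0.05],[0,0,0]],[[0,0,-0.05],[0,0,0]],[[0,0,0],[0,0,0]],[[0,0,0],[0,0,0]]]}'; for i in 1 2 3; do python3 -m crank '{"steps":[[[0,0,-0.06],[0,0,0]],[[0,0,0],[0,0,0]],[[0,0,0],[0,0,0]]]}'; done
```

```text
time: 21.53
ee_pos: [0.5719, 0.2342, 0.0251]
eef_rot: [0.989, 0.146, -0.001, 0.0]
ft_force: [-7.3, -2.2, 4.0]
width: 0.0601
grip_force: 3.6
time: 21.78
ee_pos: [0.572, 0.2343, 0.0245]
eef_rot: [0.989, 0.146, -0.001, -0.0]
ft_force: [-11.9, -3.3, 14.6]
width: 0.06
grip_force: 11.1
time: 22.03
ee_pos: [0.572, 0.2343, 0.0244]
eef_rot: [0.989, 0.146, -0.001, -0.001]
ft_force: [-19.3, -6.1, 31.1]
width: 0.0601
grip_force: 19.7
time: 22.28
ee_pos: [0.572, 0.2343, 0.0243]
eef_rot: [0.989, 0.146, -0.001, -0.001]
ft_force: [-25.7, -7.5, 46.2]
width: 0.0603
grip_force: 27.8
```

```bash
python3 -m crank '{"steps":[[[0,0,0.06],[0,0,0]],[[0,0,0.05],[0,0,0]],[[0,0,0],[0,0,0]],[[0,0,0],[0,0,0]]]}'
python3 - <<'E'
from h import *; from bench import cams
for n in("scene","top"):
    c=cams.camera(n);P=cloud(c).reshape(-1,3);o=[.5607,.2161,0] if n=="scene" else [.5616,.2171,0]
    d=P-o;a=np.radians(16.75);J=np.c_[d[:,0]*np.cos(a)+d[:,1]*np.sin(a),d[:,1]*np.cos(a)-d[:,0]*np.sin(a),P[:,2]]
    for z0,z1 in((.041,.047),(.054,.061)):
        B=J[(abs(J[:,0]-.02)<.058)&(abs(J[:,1])<.075)&(J[:,2]>z0)&(J[:,2]<z1)]
        if len(B)>5:print(n,z0,len(B),B[:,:2].min(0),B[:,:2].max(0),np.median(B[:,2]),rect(B))
    if n=="scene":cv2.imwrite("pics/s5.png",cv2.resize(c["pixels"][130:250,180:340],None,fx=4.5,fy=4.5,interpolation=cv2.INTER_CUBIC))
E
```

```text
time: 22.62
ee_pos: [0.572, 0.2343, 0.0245]
eef_rot: [0.989, 0.146, -0.001, -0.0]
ft_force: [-13.5, -3.8, 17.0]
width: 0.0602
grip_force: 12.0
scene 0.041 153 [ 0.00020852 -0.03717492] [0.06657975 0.06396585] 0.044018005514065095 (array([29.2,  9.5]), array([ 63.6, 101.7]), 8.9)
scene 0.054 30 [ 0.00019844 -0.02997093] [0.02178268 0.05222746] 0.05791339824535979 (array([ 9.6, 11.2]), array([81.5, 21.6]), 87.5)
top 0.041 15 [ 0.02569819 -0.05943354] [ 0.07639656 -0.00905105] 0.04359957502927769 (array([ 58.1, -25.1]), array([28.8, 67.2]), 43.1)
```

View pics/s5.png

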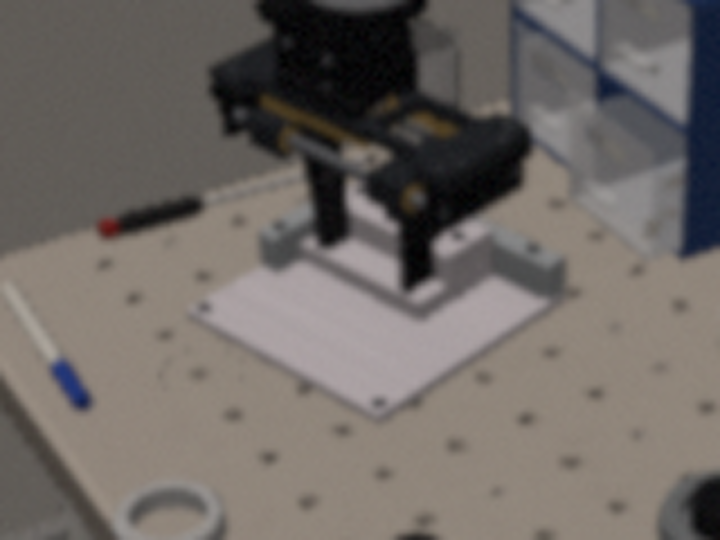

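The block lies flat against the fence with its end by the stop (crop (300,235)), both fingertips in the step's corner. I'll nudge it in jig +y to confirm contact with the stop.

```bash
for i in 1 2 3; do python3 -m crank '{"steps":[[[-0.012,0.038,0],[0,0,0]],[[0,0,0],[0,0,0]],[[0,0,0],[0,0,0]]]}' | grep -E "ee_pos|ft"; done
```

```text
ee_pos: [0.572, 0.2343, 0.0245]
ft_force: [-11.7, -6.7, 17.2]
ee_pos: [0.5719, 0.2344, 0.0245]
ft_force: [-11.8, -8.3, 17.0]
ee_pos: [0.5718, 0.2345, 0.0245]
ft_force: [-10.5, -11.9, 17.0]
```

```bash
for i in 1 2; do python3 -m crank '{"steps":[[[-0.012,0.038,0],[0,0,0]],[[0,0,0],[0,0,0]],[[0,0,0],[0,0,0]]]}' | grep -E "time|ee_pos|ft"; done; python3 -m crank '{"steps":[[[0.028,-0.024,0],[0,0,0]],[[0.03,-0.05,0],[0,0,0]],[[0,0,0],[0,0,0]],[[0,0,0],[0,0,0]],[[0,0,0],[0,0,0]],[[0,0,0],[0,0,0]]]}'
python3 - <<'E'
from h import *; from bench import cams
c=cams.camera("scene");P=cloud(c).reshape(-1,3)
# block's free (-y) end face and stop's inner face in the jig frame (scene fit)
d=P-[.5607,.2161,0];a=np.radians(16.75);J=np.c_[d[:,0]*np.cos(a)+d[:,1]*np.sin(a),d[:,1]*np.cos(a)-d[:,0]*np.sin(a),P[:,2]]
B=J[(J[:,0]>.03)&(J[:,0]<.06)&(abs(J[:,1]+.036)<.012)&(J[:,2]>.016)&(J[:,2]<.038)];print("end face y",len(B),np.median(B[:,1]))
S=J[(J[:,0]>-.018)&(J[:,0]<-.002)&(abs(J[:,1]-.064)<.012)&(J[:,2]>.016)&(J[:,2]<.03)];print("stop face y",len(S),np.median(S[:,1]))
E
```

```text
time: 23.72
ee_pos: [0.5718, 0.2346, 0.0245]
ft_force: [-10.5, -13.0, 17.4]
time: 23.97
ee_pos: [0.5718, 0.2347, 0.0246]
ft_force: [-9.7, -16.1, 18.1]
time: 24.47
ee_pos: [0.5718, 0.2346, 0.0245]
eef_rot: [0.989, 0.145, -0.002, 0.001]
ft_force: [-15.1, -11.2, 21.5]
width: 0.06
grip_force: 14.7
end face y 57 -0.03436168355520065
stop face y 22 0.06481694448258396
```

The block's end face and the stop face are 99 mm apart, so the 100 mm block is touching the stop. It is pressed at about 18 N into the fence and 21 N down. Handing in.

```bash
python3 -c "
from bench import ticket,monitor
print(monitor.read_state()['ft_force']); print(ticket.close_job())"
```

```text
[-15.83387961 -11.63664495  23.04000244]
the job is handed in; nothing more can be done
None
```

Job handed in at about 24.5 s: the cap stands in the nest, and the block lies against the fence and stop, pressed at about 18 N into the fence and 22 N down; no verdict was returned.

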